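Set and lock the portion dial of an icing depositor

TASK

Set the icing depositor's portion dial: turn the black knob clockwise until its pointer lines up with the small raised index tab on the rim, then, with the knob left at that setting, turn the separate lock ring under it clockwise by its upright post until it comes tight. Snug the ring firmly, with about 14 newtons at the post and never more than 20, let go, and leave everything else on the bench where it is.

Things in the scene. Friction and masses are not known exactly. Their poses are not given: they have to be found in the camera images.
- knob_grip (a point): Grip centre of the black portion knob, on the dial's vertical axis: an upright bar 36 mm long, 16 mm thick, 41 mm tall; this point is 17 mm below its top, 142 mm above the table. x runs along the bar towards the pointer, z up. It turns about the vertical axis (0.08 N m of friction), stays where left, and needs 0.4 to 1.5 rad clockwise seen from above.
- pointer (a point): Tip of the knob's pointer nose, a 6 mm wide black finger with a pale line, low on the knob (115 mm above the table), 35 mm from the dial's axis, along the bar. It turns with the knob.
- index_tab (a point): Point on the dial 35 mm from its axis, just inside the small raised index tab (5 mm radially, 6 mm wide, 8 mm tall, top 118 mm above the table) on the rim of the round bezel. When the knob is set, the pointer tip coincides with this point. The tab is fixed during the work.
- post (a point): Grip point of the lock ring's handle, a round upright steel post 17 mm in diameter, 45 mm tall, whose sleeve spins freely about its own axis, at the end of a short arm 80 mm from the dial's axis; this point is 16 mm below its top, 142 mm above the table, 30 mm above the arm. The post circles the dial's axis with the ring.
- ring_center (a point): Centre of the lock ring on the dial's axis, 107 mm above the table: a flat steel ring 110 mm across, round the bezel. Loose, it turns with 2 N at the post. Clockwise (from above) it meets its clamp 0.6 to 1.3 rad from the start, at a place that differs and cannot be seen. The push then jumps to 5 N and rises 2.3 N per mm of post travel: tight from 8.5 N, damaged at 20 N. Friction keeps it tight.
- clamp (a joint): Squeeze of the lock ring's clamp in rad, inside the casing: 0 while the ring is loose, growing as the ring is tightened, 15 N m per rad above 0.40 N m of friction; tight from 0.018, damaged at 0.08. After letting go it springs back to at most about 0.027.
- depositor: The icing depositor: a stainless casing 230 x 510 mm with its top 100 mm above the table; origin on the table under the dial's axis, x across the casing away from the robot, z up. A steel hopper (212 mm across, top 311 mm above the table) stands at y = -290 mm in its frame. Fixed.
- nozzle: Bystander: small steel piping nozzle, a cone 28 mm across and 36 mm tall, on the casing; origin at its underside.
- cup: Bystander: small steel cup, 48 mm across and 35 mm tall, on the casing; origin at its underside.
- tub: Bystander: clear square tub, 190 x 190 x 120 mm, on the table; origin at its underside.
- tray: Bystander: shallow aluminium tray, 220 x 150 x 18 mm, on the table; origin at its underside.
- doughnut1: Bystander: iced doughnut, 83 mm across, 30 mm tall, on the tray; origin at its underside.
- doughnut2: Bystander: plain chocolate doughnut, 83 mm across, 29 mm tall, on the tray; origin at its underside.
- spatula: Bystander: spatula lying on the table; origin at its underside.
- jar: Bystander: white jar with a steel lid, 68 mm across, 110 mm tall; origin at its underside.

How it is judged:
On the way, in this order (a step that is already met when the one before it is completed fails the run):
1. the knob's pointer stands still at the index tab (within 4 mm) while the lock ring is still loose (horizontal distance between pointer and index_tab below 0.004 m and value of joint clamp below 0.006 rad and velocity of joint knob between -0.1 and 0.1 rad/s), for 0.3 s.
2. the lock ring is turned tight with the knob still at its setting (horizontal distance between pointer and index_tab below 0.004 m and value of joint clamp above 0.018 rad), for 0.2 s.
At the end, for the whole second after the job is handed in: The pointer tip is within 4 mm of the index tab's point, the knob is at rest, and the lock ring is still tight (clamp squeezed by more than 0.018 rad) (all of step 2 and velocity of joint knob between -0.05 and 0.05 rad/s); the robot touches nothing.
It fails at once if the lock ring is overtightened: 20 N at the post, clamp squeezed by more than 0.08 rad (value of joint clamp above 0.08 rad).
It fails at once if a bystander is pushed more than 20 mm from its place (distance of any of nozzle, cup, tub, tray, doughnut1, doughnut2, spatula, jar from where it was at the start of the episode above 0.02 m).
It also fails if it takes over 58 s, if anything falls off the work surface, if the arm or the gripper's body presses on something with over 40 N, if the wrist force passes 120 N, or if a joint passes its speed limit or range.

ROBOT

A 6-joint arm with a two-finger parallel gripper is mounted at the origin on the work surface. World frame = base frame: x ahead of the robot, y to its left, z up, the work surface at z = 0. Lengths are in m, angles in rad, forces in N, time in s.
With the tool pointing down it reaches from about 0.275 to 0.75 m from the base axis. Payload 10.2 kg.
Tool frame: the origin (TCP) lies on the centre line of the jaws, within the pads' length; the fingertips stand 14 mm ahead of it and the grasp point (between the pads) lies 5 mm behind it (env.nose_length is the distance from the TCP to the fingertips, in m); z points along the fingers, y is the line along which they close (so a half turn about z gives the same grasp; the last joint's range is limited). The gripper opens to 88 mm and grips with 3 to 60 N. Pads are 18 mm wide; open, the fingers measure 123 mm over their backs; the gripper's body (75 mm by 187 mm) begins 45 mm behind the grasp point.
Start: joints at [-1.393, 0.313, 1.498, -0, 1.331, -0.223], TCP at [0.205, -0.483, 0.253] pointing down, gripper open.
Joint ranges: [-2.94, 2.94], [-0.97, 2.17], [0.19, 2.56], [-1.23, 4.37], [0.02, 3.11], [-2.88, 2.88]. Speed limits (rad/s): [2.39, 2.39, 3.01, 3.14, 3.14, 3.14].

INTERFACE

Orientations are given as [roll, pitch, yaw] about the fixed x, y, z axes, in that order (R = Rz(yaw) Ry(pitch) Rx(roll)).
In Python, from plant import env gives the robot as it stands. The module is installed in compiled form; this text tells all that it offers.
- The arm moves only by the tool send_rows, never from a script. Its argument "increments" is a list of rows, each an object with "delta_pos": the shift along the tool's x, y, z in mm, a list of three; "roll": the turn about the tool's z in rad. A call has 1 to 12 rows; each row shifts and turns the commanded pose from where the row before left it, along the tool's axes as they then stand; what a row does not reach is not made up. A row lasts 1/12 s, in which the tool goes at most 41.7 mm and 7.16 degrees, less where a joint would pass 70% of its speed; a pose out of reach is approached as far as the arm can. A call is refused whole if a number of a shift passes 41.7 or a number of a turn 0.125, either way. A call with a gripper value outside its range is refused whole. "jaw" is the gripper's target within -1 to 1 (fully open at 1, half-way at 0, shut at -1), set as the call begins (left out, the last holds). The fingers move at their own pace and stop on an object; "grip_force" is the grip in N (left out, the last holds). Time passes only in rows, so rows that do not move let the fingers close. It gives the time, the measured TCP pose, the force, the opening and the grip force at its end, in the units of the state.
- env.read_state(): the state, without advancing time (a new reading comes with each control period).
- env.get_image(name): name is "side" or "top" or "wrist"; returns (picture, depth): 420x560x3 uint8, red, green, blue; 420x560 float32, m along the optical axis (not along the pixel's ray), 0 where there is no reading.
- env.camera_params(name): a dict with "intrinsics" (3x3 intrinsics, pixels), "rvec" (rotation vector, rad) and "tvec" (3), from world to camera coordinates, as OpenCV has them; the wrist camera has in their place "T_tool_cam" (4x4, takes a point from camera to tool coordinates, whose origin is the TCP and whose axes are the flange's). Camera axes: x right, y down, z forward; pixel columns grow to the right and rows downward; lengths in m; the calibration is good to about 2 mm. The wrist camera is an equidistant fisheye: a pixel r from the principal point sees the ray r / f radians off the axis. A picture is of the moment at which its call begins: read the wrist's pose just before it. camera_params takes no time and is no camera call.
- env.job_done(): hands the job in; it is judged then, once.
Trained networks look in the newest picture that a camera, given by its name, has taken for a name from the list of things; names that differ only in an ending like _2 or _b are one class to them, and where a whole thing is asked for, a point or a joint stands for the part that bears it (a point fixed in the world has none). Each returns a list of dicts, best first, with "p" (0 to 1); they miss things now and then, are a little off and sometimes report something else, mostly with a low value. They report only what shows in the picture. A call takes as long as a camera call.
- env.cut_out(camera, target): "pixels" (420x560 bool, what is visible of it) and "position" ([column, row] in pixels, amid what is visible of it).
- env.place_of(camera, target): "position" ([column, row] in pixels: a listed point, or the origin of a listed thing).
The state is a dict: "t": time; "joints": joint angles; "dq": joint speeds; "effort": joint torques, N m; "eef_pos": TCP position; "eef_rot": TCP orientation; "wrist_force": force on the tool from outside, world axes, zero at the start; "wrist_torque": the same for the moment, N m; "gripper_width": finger opening in m; "gripper_force": force on a finger pad.
Only numpy, scipy, OpenCV 4.12 (cv2) and the standard library are available. Lean on these libraries where they do the work, as an engineer would, in place of code of your own. Each camera call takes 0.05 s, during which the arm holds its last target. There are 200 camera calls.

## Working session

There is one attempt and no reset: what is moved stays moved. The work goes in short steps, Python scripts to look and compute and a tool call to move; the robot and the scene stay as the last step left them, time stands still between calls to the robot, and variables do not carry over. Pictures are saved under pics/ and viewed, at most 10 in all, crops included, and the job is handed in when it is done.

Besides the shell and the picture viewer there is one more tool, called after "Request:" as a command line: name --argument value ..., lists and objects as JSON in quotes. send_rows: Moves the arm, as the interface text tells. Its arguments: {"type":"object","properties":{"increments":{"type":"array"},"jaw":{"type":"number"},"grip_force":{"type":"number"}},"required":["increments"]}

```bash
mkdir -p pics
cat > h.py <<'E'
import numpy as np, cv2
from plant import env
def ray_plane(cam,uv,z):
    p=env.camera_params(cam); K=np.array(p["intrinsics"])
    R=cv2.Rodrigues(np.array(p["rvec"],float))[0]; t=np.array(p["tvec"],float).ravel()
    d=R.T@np.linalg.inv(K)@np.array([uv[0],uv[1],1.]); c=-R.T@t
    return c+d*(z-c[2])/d[2]
def wrist_plane(uv,z,st):
    p=env.camera_params("wrist"); K=np.array(p["intrinsics"]); T=np.array(p["T_tool_cam"])
    x=(uv[0]-K[0,2])/K[0,0]; y=(uv[1]-K[1,2])/K[1,1]; r=np.hypot(x,y)
    d=np.array([np.sin(r)*x/r,np.sin(r)*y/r,np.cos(r)])
    a=st["eef_rot"]; 
    from scipy.spatial.transform import Rotation as Ro
    R=Ro.from_euler("xyz",a).as_matrix()
    c=np.array(st["eef_pos"])+R@T[:3,3]; d=R@T[:3,:3]@d
    return c+d*(z-c[2])/d[2]
Z=dict(knob_grip=.142,pointer=.115,index_tab=.115,post=.142,ring_center=.107,nozzle=.1,cup=.1,depositor=0,jar=0)
def look(cam,names=("knob_grip","pointer","index_tab","post","ring_center"),save=None):
    st=env.read_state(); im,d=env.get_image(cam)
    if save: cv2.imwrite("pics/"+save,im[:,:,::-1])
    for n in names:
        for r in env.place_of(cam,n)[:2]:
            w=wrist_plane(r["position"],Z[n],st) if cam=="wrist" else ray_plane(cam,r["position"],Z[n])
            print(cam,n,round(r["p"],2),np.round(r["position"],1),np.round(w*1000,1))
    return im,d
E
python3 - <<'E'
from h import *
s=env.read_state();print({k:np.round(v,3).tolist() for k,v in s.items()})
a,_=look("top",save="top.png",names=("knob_grip","pointer","index_tab","post","ring_center","nozzle","cup","depositor","jar"))
b,_=look("side",save="side.png")
c,_=look("wrist",save="wrist.png")
E
```

```text
{'t': 0.0, 'joints': [-1.393, 0.313, 1.498, -0.0, 1.331, -0.223], 'dq': [-0.0, -0.0, 0.0, 0.001, 0.002, -0.001], 'effort': [-0.0, -40.221, -25.227, 0.069, 0.035, -0.0], 'eef_pos': [0.205, -0.483, 0.252], 'eef_rot': [-3.14, -0.0, 0.401], 'wrist_force': [0.079, -0.359, -0.515], 'wrist_torque': [-0.003, 0.015, -0.04], 'gripper_force': 0.0, 'gripper_width': 0.088}
top knob_grip 0.62 [349.  191.8] [567.5  21.7 142. ]
top pointer 0.54 [346.2 180.9] [593.7  24.3 115. ]
top index_tab 0.71 [343.9 200. ] [552.3  29.2 115. ]
top post 0.86 [323.5 222.6] [502.4  74.8 142. ]
top post 0.65 [172.5 154.7] [642.2 394.  142. ]
top nozzle 0.55 [418.9 160.3] [ 642.6 -136.8  100. ]
top cup 0.87 [412.7 234.7] [ 479.6 -121.8  100. ]
top depositor 0.62 [343.6 200.1] [561.5  16.7   0. ]
top jar 0.71 [415. 106.] [ 791.9 -155.7    0. ]
side knob_grip 0.6 [287.2 171.2] [552.3  14.1 142. ]
side knob_grip 0.5 [222.8 307.5] [626.6 570.6 142. ]
side pointer 0.67 [271.7 180.1] [596.  25. 115.]
side pointer 0.61 [282.9 180. ] [563.7  20.  115. ]
side index_tab 0.58 [197.2 235.9] [744.3 315.6 115. ]
side index_tab 0.16 [275.1 176.4] [588.6   2.3 115. ]
side post 0.78 [304.  186.7] [498.3  93.8 142. ]
side ring_center 0.84 [282.2 183.8] [564.7  28.4 107. ]
```

View pics/top.png

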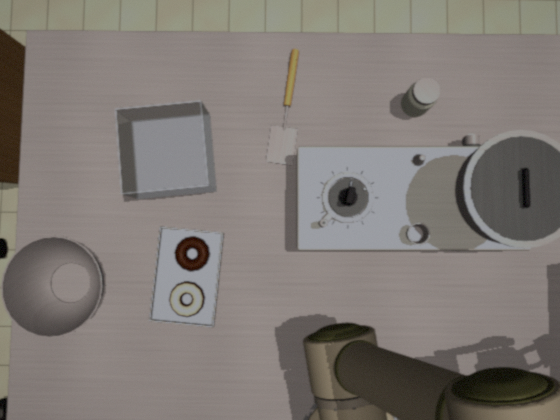

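View pics/wrist.png

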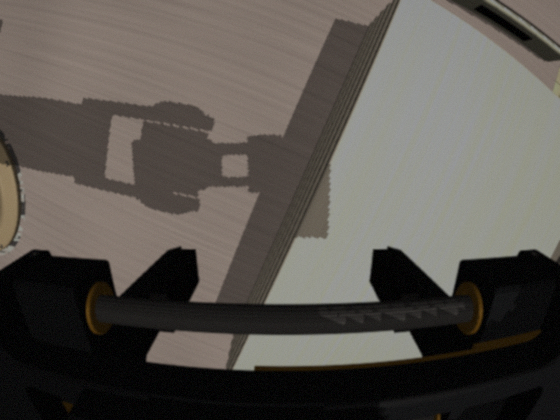

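```bash
cat >> h.py <<'E'
def delta(target,yaw=None):
    "mm in tool axes from the present pose to target (m), plus roll to wanted yaw"
    from scipy.spatial.transform import Rotation as Ro
    s=env.read_state(); R=Ro.from_euler("xyz",s["eef_rot"]).as_matrix()
    d=R.T@(np.array(target)-s["eef_pos"])*1000
    r=None if yaw is None else round(float(s["eef_rot"][2]-yaw),3)
    print("t",round(s["t"],2),"pos",np.round(np.array(s["eef_pos"])*1000,1),"yaw",round(s["eef_rot"][2],3),"delta",np.round(d,1),"roll",r,"F",np.round(s["wrist_force"],1),"w",s["gripper_width"])
E
python3 - <<'E'
from h import *
print(np.round(env.camera_params("wrist")["T_tool_cam"],3), np.round(env.camera_params("wrist")["intrinsics"],1))
delta([.205,-.483,.40]);delta([.36,-.2,.40]);delta([.48,0.03,.40]); 
cv2.imwrite("pics/sc.png",cv2.resize(cv2.imread("pics/side.png")[110:270,190:400],None,fx=3.5,fy=3.5,interpolation=2))
E
```

```text
[[ 0.    -0.962 -0.274  0.07 ]
 [ 1.     0.     0.     0.001]
 [-0.    -0.274  0.962 -0.132]
 [ 0.     0.     0.     1.   ]] [[325.2   0.  283.9]
 [  0.  325.2 210.7]
 [  0.    0.    1. ]]
t 1.1 pos [ 204.8 -483.4  252.7] yaw 0.401 delta [   0.3   -0.3 -147.3] roll None F [-0.5 -1.2  0. ] w 0.08818920170840244
t 1.1 pos [ 204.8 -483.4  252.7] yaw 0.401 delta [ 253.5 -200.4 -147.3] roll None F [-0.5 -1.2  0. ] w 0.08818920170840244
t 1.1 pos [ 204.8 -483.4  252.7] yaw 0.401 delta [ 453.7 -365.3 -147.3] roll None F [-0.5 -1.2  0. ] w 0.08818920170840244
```

View pics/sc.png

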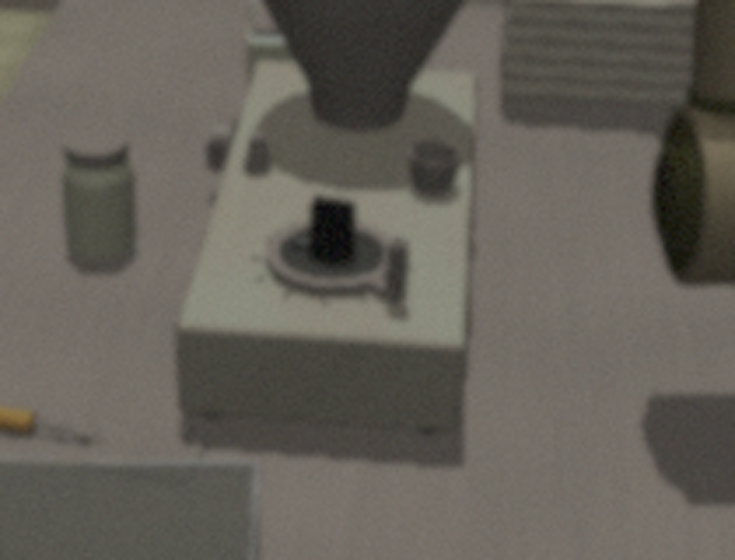

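Request:
send_rows --increments '[{"delta_pos": [0, 0, -20], "roll": -0.12}, {"delta_pos": [0, 0, -20], "roll": -0.12}, {"delta_pos": [0, 0, -20], "roll": -0.12}, {"delta_pos": [0, 0, -20], "roll": -0.12}, {"delta_pos": [0, 0, -20], "roll": -0.12}, {"delta_pos": [0, 0, -20], "roll": -0.12}, {"delta_pos": [0, 0, -20], "roll": -0.12}, {"delta_pos": [0, 0, -10], "roll": -0.12}]'

```text
t: 1.77
eef_pos: [0.2049, -0.4835, 0.4052]
eef_rot: [3.14, 0.003, 1.367]
wrist_force: [0.1, 0.5, 0.5]
gripper_width: 0.0882
gripper_force: 0.0
```

Run:
```python
from h import *
delta([.61,.02,.40])
```

```text
t 1.77 pos [ 204.9 -483.5  405.2] yaw 1.367 delta [575.2 294.7   3.8] roll None F [0.1 0.5 0.5] w 0.08815036701992676
```

Request:
send_rows --increments '[{"delta_pos": [28.8, 14.7, 0], "roll": 0}, {"delta_pos": [28.8, 14.7, 0], "roll": 0}, {"delta_pos": [28.8, 14.7, 0], "roll": 0}, {"delta_pos": [28.8, 14.7, 0], "roll": 0}, {"delta_pos": [28.8, 14.7, 0], "roll": 0}, {"delta_pos": [28.8, 14.7, 0], "roll": 0}, {"delta_pos": [28.8, 14.7, 0], "roll": 0}, {"delta_pos": [28.8, 14.7, 0], "roll": 0}, {"delta_pos": [28.8, 14.7, 0], "roll": 0}, {"delta_pos": [28.8, 14.7, 0], "roll": 0}]'

```text
t: 2.6
eef_pos: [0.4094, -0.2309, 0.4029]
eef_rot: [3.141, 0.0, 1.361]
wrist_force: [-0.1, -0.2, 0.6]
gripper_width: 0.0882
gripper_force: 0.0
```

Request:
send_rows --increments '[{"delta_pos": [28.8, 14.7, 0], "roll": 0}, {"delta_pos": [28.8, 14.7, 0], "roll": 0}, {"delta_pos": [28.8, 14.7, 0], "roll": 0}, {"delta_pos": [28.8, 14.7, 0], "roll": 0}, {"delta_pos": [28.8, 14.7, 0], "roll": 0}, {"delta_pos": [28.8, 14.7, 0], "roll": 0}, {"delta_pos": [28.8, 14.7, 0], "roll": 0}, {"delta_pos": [28.8, 14.7, 0], "roll": 0}, {"delta_pos": [28.8, 14.7, 0], "roll": 0}, {"delta_pos": [28.8, 14.7, 0], "roll": 0}]'

```text
t: 3.43
eef_pos: [0.6132, 0.0202, 0.4027]
eef_rot: [3.142, 0.0, 1.361]
wrist_force: [0.7, -0.1, -0.5]
gripper_width: 0.0882
gripper_force: 0.0
```

Request:
send_rows --increments '[{"delta_pos": [0, 0, 10], "roll": -0.12}, {"delta_pos": [0, 0, 10], "roll": -0.12}, {"delta_pos": [0, 0, 10], "roll": -0.12}, {"delta_pos": [0, 0, 10], "roll": -0.12}, {"delta_pos": [0, 0, 10], "roll": -0.12}, {"delta_pos": [0, 0, 10], "roll": -0.12}, {"delta_pos": [0, 0, 10], "roll": -0.12}, {"delta_pos": [0, 0, 10], "roll": -0.12}, {"delta_pos": [0, 0, 10], "roll": -0.12}, {"delta_pos": [0, 0, 10], "roll": -0.12}, {"delta_pos": [0, 0, 10], "roll": -0.12}, {"delta_pos": [0, 0, 10], "roll": -0.12}]'

```text
t: 4.43
eef_pos: [0.6124, 0.0187, 0.2822]
eef_rot: [3.142, -0.0, 2.807]
wrist_force: [0.3, -0.3, -0.2]
gripper_width: 0.0883
gripper_force: 0.0
```

Run:
```python
from h import *
im,d=look("wrist",save="w2.png")
delta([.56,.02,.147])
look("top",names=("pointer","knob_grip"))
```

```text
wrist knob_grip 0.57 [267.1 141.1] [557.4  21.6 142. ]
wrist pointer 0.73 [275.9 175.4] [591.4  16.6 115. ]
wrist index_tab 0.62 [111.  120.9] [ 481.2 -120.2  115. ]
wrist index_tab 0.38 [241.  165.9] [572.1 -11.  115. ]
wrist post 0.92 [306.2  57.5] [501.2  75.3 142. ]
t 4.73 pos [612.7  18.6 283.6] yaw 2.798 delta [ 50.2 -16.5 136.5] roll None F [ 0.1 -0.8 -0.5] w 0.08779507607060674
top pointer 0.3 [412.7 106. ] [ 759.6 -120.4  115. ]
```

View pics/w2.png

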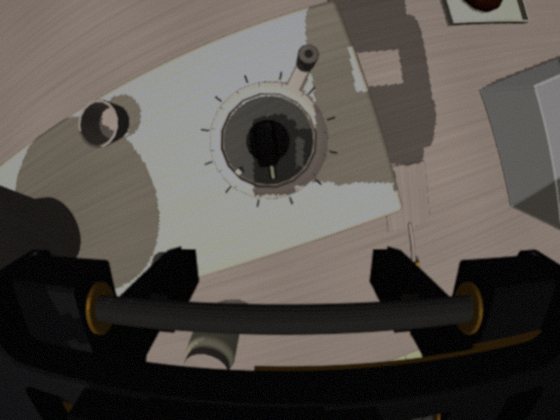

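Run:
```python
from h import *
im=cv2.imread("pics/w2.png")
cv2.imwrite("pics/w2c.png",cv2.resize(im[70:215,195:345],None,fx=4,fy=4,interpolation=cv2.INTER_CUBIC))
s=dict(eef_pos=[.6125,.0187,.283],eef_rot=[np.pi,0,2.80])
for n,uv,z in (("tab",(239,172),.115),("ring c",(268,139),.107)): print(n,np.round(wrist_plane(uv,z,s)*1000,1))
```

```text
tab [576.8 -14.7 115. ]
ring c [557.4  20.9 107. ]
```

View pics/w2c.png

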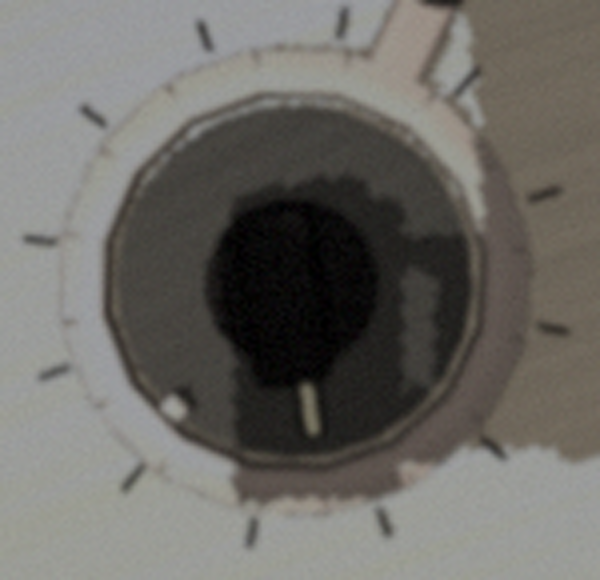

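Run:
```python
from h import *
s=dict(eef_pos=[.6125,.0187,.283],eef_rot=[np.pi,0,2.802])
W=lambda u,z: wrist_plane(u,z,s)[:2]*1000
P={"tip":W((273.7,179),.116),"line0":W((271.3,165.7),.117),"tab":W((238.5,172),.118),"bez":W((268,139.8),.108),"post":W((306.2,57.5),.142)}
for k,v in P.items(): print(k,v.round(1))
from scipy.optimize import least_squares
f=lambda a:[np.hypot(*(P["tip"]-a))-35,np.hypot(*(P["tab"]-a))-37.5,np.hypot(*(P["post"]-a))-80,*(P["bez"]-a)]
a=least_squares(f,P["bez"]).x; print("axis",a,f(a))
an=lambda k:np.degrees(np.arctan2(*(P[k]-a)[::-1]))
print({k:an(k).round(1) for k in P}, "line dir",np.degrees(np.arctan2(*(P["tip"]-P["line0"])[::-1])))
yaw=np.radians(an("tip"))+np.pi
delta([a[0]/1e3,a[1]/1e3,.23],yaw)
```

```text
tip [594.   13.7]
line0 [581.3  15.9]
tab [576.4 -14.7]
bez [558.1  20.6]
post [501.4  76. ]
axis [558.92965706  19.78254516] [np.float64(0.588970893663415), np.float64(1.1245908293994304), np.float64(0.37888457473442827), np.float64(-0.8177022026054601), np.float64(0.8390982489314176)]
{'tip': np.float64(-9.9), 'line0': np.float64(-9.8), 'tab': np.float64(-63.1), 'bez': np.float64(134.3), 'post': np.float64(135.7)} line dir -10.019430047428726
t 4.88 pos [612.5  18.7 283.3] yaw 2.8 delta [ 50.9 -16.9  53.2] roll -0.17 F [ 0.   0.6 -0.1] w 0.08821824299625854
```

Request:
send_rows --increments '[{"delta_pos": [8.5, -2.8, 9], "roll": 0}, {"delta_pos": [8.5, -2.8, 9], "roll": 0}, {"delta_pos": [8.5, -2.8, 9], "roll": 0}, {"delta_pos": [8.5, -2.8, 9], "roll": 0}, {"delta_pos": [8.5, -2.8, 9], "roll": 0}, {"delta_pos": [8.5, -2.8, 8], "roll": 0}, {"delta_pos": [0, 0, 18], "roll": -0.085}, {"delta_pos": [0, 0, 18], "roll": -0.085}, {"delta_pos": [0, 0, 18], "roll": 0}, {"delta_pos": [0, 0, 18], "roll": 0}, {"delta_pos": [0, 0, 18], "roll": 0}]'

```text
t: 5.8
eef_pos: [0.5589, 0.0199, 0.1393]
eef_rot: [3.142, 0.001, 2.97]
wrist_force: [0.5, -0.5, -0.6]
gripper_width: 0.0876
gripper_force: 0.0
```

Run:
```python
from h import *
look("wrist",save="w3.png",names=("knob_grip","pointer","index_tab","post"))
delta([.5589,.0198,.139],3.1416-.173)
```

```text
wrist knob_grip 0.65 [288.7 279. ] [557.2  20.9 142. ]
wrist index_tab 0.66 [237.7 290.3] [573.9 -10.  115. ]
wrist post 0.97 [397.7 133.3] [501.1  75.7 142. ]
t 6.05 pos [559.3  19.8 141. ] yaw 2.97 delta [ 0.4 -0.1  2. ] roll 0.002 F [ 0.4 -0.6 -0.5] w 0.08829577962047355
```

View pics/w3.png

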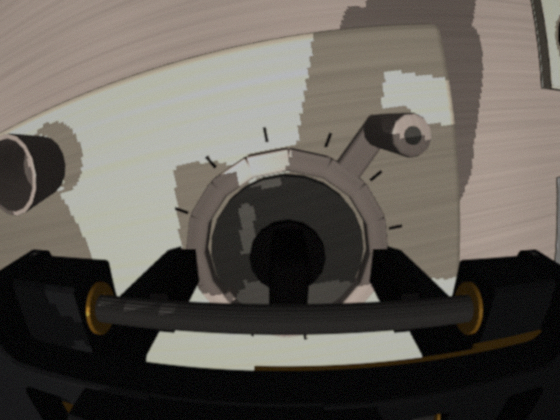

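Request:
send_rows --increments '[{"delta_pos": [0, 0, 0], "roll": 0}, {"delta_pos": [0, 0, 0], "roll": 0}, {"delta_pos": [0, 0, 0], "roll": 0}, {"delta_pos": [0, 0, 0], "roll": 0}, {"delta_pos": [0, 0, 0], "roll": 0}, {"delta_pos": [0, 0, 0], "roll": 0}, {"delta_pos": [0, 0, 0], "roll": 0}, {"delta_pos": [0, 0, 0], "roll": 0}, {"delta_pos": [0, 0, 0], "roll": 0}, {"delta_pos": [0, 0, 0], "roll": 0}]' --jaw -1 --grip_force 25

```text
t: 6.88
eef_pos: [0.5587, 0.0199, 0.1397]
eef_rot: [3.142, -0.0, 2.971]
wrist_force: [0.8, -0.2, 0.3]
gripper_width: 0.0238
gripper_force: 0.0
```

Request:
send_rows --increments '[{"delta_pos": [0, 0, 0], "roll": 0}, {"delta_pos": [0, 0, 0], "roll": 0}, {"delta_pos": [0, 0, 0], "roll": 0}, {"delta_pos": [0, 0, 0], "roll": 0}, {"delta_pos": [0, 0, 0], "roll": 0}]'

```text
t: 7.3
eef_pos: [0.5589, 0.0214, 0.1398]
eef_rot: [3.139, 0.0, 2.971]
wrist_force: [2.0, 7.9, -0.7]
gripper_width: 0.0159
gripper_force: 25.0
```

Request:
send_rows --increments '[{"delta_pos": [0, 1.5, 0], "roll": 0}, {"delta_pos": [0, 0, 0], "roll": 0.08}, {"delta_pos": [0, 0, 0], "roll": 0.1}, {"delta_pos": [0, 0, 0], "roll": 0.1}, {"delta_pos": [0, 0, 0], "roll": 0.1}, {"delta_pos": [0, 0, 0], "roll": 0.1}, {"delta_pos": [0, 0, 0], "roll": 0.1}, {"delta_pos": [0, 0, 0], "roll": 0.1}, {"delta_pos": [0, 0, 0], "roll": 0.1}, {"delta_pos": [0, 0, 0], "roll": 0.08}, {"delta_pos": [0, 0, 0], "roll": 0.06}, {"delta_pos": [0, 0, 0], "roll": 0}]'

```text
t: 8.3
eef_pos: [0.5587, 0.0212, 0.1397]
eef_rot: [-3.141, -0.0, 2.049]
wrist_force: [-2.6, -0.7, 1.1]
gripper_width: 0.0155
gripper_force: 25.0
```

Request:
send_rows --increments '[{"delta_pos": [0, 0, 0], "roll": 0}, {"delta_pos": [0, 0, 0], "roll": 0}]'

```text
t: 8.47
eef_pos: [0.5587, 0.0213, 0.1397]
eef_rot: [-3.141, -0.0, 2.053]
wrist_force: [-4.1, -0.6, 1.9]
gripper_width: 0.0162
gripper_force: 25.0
```

Request:
send_rows --increments '[{"delta_pos": [0, 0, 0], "roll": 0}, {"delta_pos": [0, 0, 0], "roll": 0}, {"delta_pos": [0, 0, 0], "roll": 0}, {"delta_pos": [0, 0, 0], "roll": 0}, {"delta_pos": [0, 0, 0], "roll": 0}, {"delta_pos": [0, 0, -20], "roll": 0}, {"delta_pos": [0, 0, -30], "roll": 0}, {"delta_pos": [-12, 0, -30], "roll": 0}, {"delta_pos": [-20, 0, -10], "roll": 0}, {"delta_pos": [-20, 0, 0], "roll": 0}, {"delta_pos": [0, 0, 0], "roll": 0}]' --jaw 0.1

```text
t: 9.38
eef_pos: [0.5842, -0.0273, 0.2303]
eef_rot: [3.14, 0.002, 2.049]
wrist_force: [-0.7, -0.2, -0.2]
gripper_width: 0.0487
gripper_force: 0.0
```

Run:
```python
from h import *
im,_=look("wrist",names=("knob_grip","pointer","index_tab","post","ring_center"))
cv2.imwrite("pics/w4c.png",cv2.resize(im[60:260,160:420,::-1],None,fx=3,fy=3,interpolation=cv2.INTER_CUBIC))
s=env.read_state();print(s["t"],s["eef_pos"],s["eef_rot"])
```

```text
wrist knob_grip 0.73 [280.4 139.6] [555.7  21.1 142. ]
wrist pointer 0.65 [280.9 183.9] [572.3 -10.7 115. ]
wrist pointer 0.46 [488.1 131.4] [708.2 115.7 115. ]
wrist index_tab 0.52 [283.1 184.5] [574.  -10.3 115. ]
wrist post 0.85 [243.6  33.3] [499.9  75.4 142. ]
9.6833 [ 0.58266706 -0.02397429  0.22949018] [-3.14115537e+00 -5.28605704e-04  2.05168275e+00]
```

View pics/w4c.png

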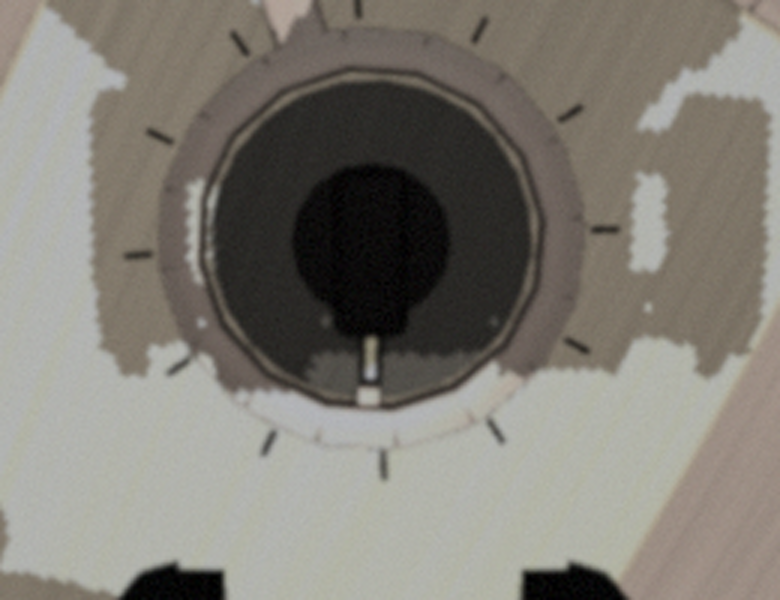

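Request:
send_rows --increments '[{"delta_pos": [0, 0, 0], "roll": -0.112}, {"delta_pos": [0, 0, 0], "roll": -0.112}, {"delta_pos": [0, 0, 0], "roll": -0.112}]'

```text
t: 9.93
eef_pos: [0.5828, -0.0241, 0.2297]
eef_rot: [-3.142, -0.0, 2.393]
wrist_force: [0.0, 0.2, 0.5]
gripper_width: 0.0484
gripper_force: 0.0
```

Run:
```python
from h import *
delta([.5005,.076,.19],2.386)
```

```text
t 9.93 pos [582.8 -24.1 229.7] yaw 2.393 delta [128.4  17.4  39.7] roll 0.007 F [0.  0.2 0.5] w 0.04835107556558267
```

Request:
send_rows --increments '[{"delta_pos": [21.4, 2.9, 0], "roll": 0}, {"delta_pos": [21.4, 2.9, 0], "roll": 0}, {"delta_pos": [21.4, 2.9, 0], "roll": 0}, {"delta_pos": [21.4, 2.9, 0], "roll": 0}, {"delta_pos": [21.4, 2.9, 0], "roll": 0}, {"delta_pos": [21.4, 2.9, 0], "roll": 0}, {"delta_pos": [0, 0, 0], "roll": 0}, {"delta_pos": [0, 0, 20], "roll": 0}, {"delta_pos": [0, 0, 20], "roll": 0}, {"delta_pos": [0, 0, 0], "roll": 0}]'

```text
t: 10.77
eef_pos: [0.5, 0.076, 0.1867]
eef_rot: [-3.138, -0.004, 2.387]
wrist_force: [0.0, 0.3, -0.5]
gripper_width: 0.0482
gripper_force: 0.0
```

Run:
```python
from h import *
look("wrist",save="w5.png",names=("knob_grip","post"))
delta([.5005,.076,.14],2.386)
```

```text
wrist knob_grip 0.62 [288.2 349.4] [559.4  22.7 142. ]
wrist post 0.58 [286.  244.5] [500.8  75.3 142. ]
t 10.92 pos [501.9  75.8 190.6] yaw 2.387 delta [ 1.2 -0.8 50.6] roll 0.001 F [ 0.1  0.1 -0. ] w 0.04837861505670512
```

View pics/w5.png

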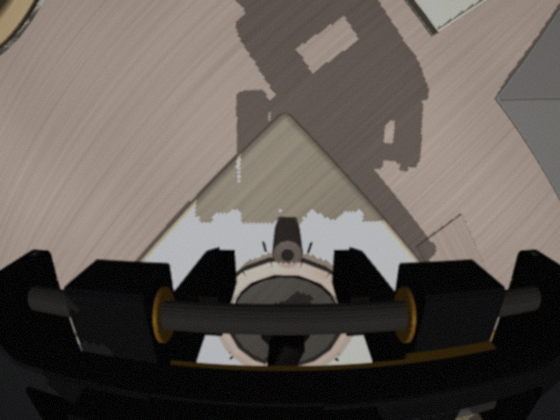

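Request:
send_rows --increments '[{"delta_pos": [0, 0, 17], "roll": 0}, {"delta_pos": [0, 0, 17], "roll": 0}, {"delta_pos": [0, 0, 16], "roll": 0}, {"delta_pos": [0, 0, 0], "roll": 0}]'

```text
t: 11.25
eef_pos: [0.5008, 0.0758, 0.1384]
eef_rot: [-3.14, -0.002, 2.387]
wrist_force: [-0.3, -0.0, -0.8]
gripper_width: 0.0483
gripper_force: 0.0
```

Request:
send_rows --increments '[{"delta_pos": [0, 0, 0], "roll": 0}, {"delta_pos": [0, 0, 0], "roll": 0}, {"delta_pos": [0, 0, 0], "roll": 0}, {"delta_pos": [0, 0, 0], "roll": 0}, {"delta_pos": [0, 0, 0], "roll": 0}, {"delta_pos": [0, 0, 0], "roll": 0}, {"delta_pos": [0, 0, 0], "roll": 0}, {"delta_pos": [0, 0, 0], "roll": 0}]' --jaw -1 --grip_force 40

```text
t: 11.92
eef_pos: [0.5017, 0.076, 0.1401]
eef_rot: [3.141, 0.001, 2.387]
wrist_force: [0.7, 1.9, 2.5]
gripper_width: 0.016
gripper_force: 40.0
```

Request:
send_rows --increments '[{"delta_pos": [-0.1, 4, 0], "roll": 0.05}, {"delta_pos": [-0.1, 4, 0], "roll": 0.05}, {"delta_pos": [-0.1, 4, 0], "roll": 0.05}, {"delta_pos": [-0.1, 4, 0], "roll": 0.05}, {"delta_pos": [-0.1, 4, 0], "roll": 0.05}, {"delta_pos": [-0.1, 4, 0], "roll": 0.05}, {"delta_pos": [-0.1, 4, 0], "roll": 0.05}, {"delta_pos": [-0.1, 4, 0], "roll": 0.05}, {"delta_pos": [-0.1, 4, 0], "roll": 0.05}, {"delta_pos": [-0.1, 4, 0], "roll": 0.05}]'

```text
t: 12.75
eef_pos: [0.5349, 0.0968, 0.14]
eef_rot: [-3.141, 0.001, 1.884]
wrist_force: [-1.3, -2.9, 3.9]
gripper_width: 0.0161
gripper_force: 40.0
```

```bash
cat > f.py <<'E'
from h import *
import sys
s=env.read_state(); y=s["eef_rot"][2]; p=np.array(s["eef_pos"][:2])*1e3-[558.7,21.2]
F=np.array(s["wrist_force"][:2])
print("t",round(s["t"],2),"R",np.hypot(*p).round(2),"phi",np.arctan2(p[1],p[0]).round(4),"yaw",round(y,4),"Frad",(F@[np.cos(y),np.sin(y)]).round(2),"Fcw",(F@[np.sin(y),-np.cos(y)]).round(2),"w",round(s["gripper_width"],4))
E
python3 f.py
```

```text
t 12.75 R 79.23 phi 1.8755 yaw 1.8844 Frad -2.37 Fcw -2.13 w 0.0161
```

Request:
send_rows --increments '[{"delta_pos": [-0.2, 2, 0], "roll": 0.025}, {"delta_pos": [-0.2, 2, 0], "roll": 0.025}, {"delta_pos": [-0.1, 2, 0], "roll": 0.025}, {"delta_pos": [-0.1, 2, 0], "roll": 0.025}, {"delta_pos": [0, 1.3, 0], "roll": 0.016}, {"delta_pos": [0, 1.3, 0], "roll": 0.016}]'

```text
t: 13.25
eef_pos: [0.5452, 0.0992, 0.1399]
eef_rot: [-3.141, 0.0, 1.754]
wrist_force: [-2.5, -0.1, 4.7]
gripper_width: 0.0161
gripper_force: 40.0
```

```bash
python3 f.py
```

```text
t 13.25 R 79.18 phi 1.7416 yaw 1.754 Frad 0.36 Fcw -2.47 w 0.0161
```

Request:
send_rows --increments '[{"delta_pos": [0, 1.3, 0], "roll": 0.016}, {"delta_pos": [0, 1.3, 0], "roll": 0.016}, {"delta_pos": [-0.1, 1.3, 0], "roll": 0.016}, {"delta_pos": [0, 1.3, 0], "roll": 0.016}]'

```text
t: 13.58
eef_pos: [0.5496, 0.0999, 0.1396]
eef_rot: [-3.139, -0.0, 1.69]
wrist_force: [-7.3, -1.1, 7.1]
gripper_width: 0.0163
gripper_force: 40.0
```

Request:
send_rows --increments '[{"delta_pos": [0, 0.7, 0], "roll": 0.009}, {"delta_pos": [0, 0.7, 0], "roll": 0.009}, {"delta_pos": [0, 0, 0], "roll": 0}]'

```text
t: 13.83
eef_pos: [0.5506, 0.1001, 0.1395]
eef_rot: [-3.138, -0.0, 1.672]
wrist_force: [-8.7, -0.9, 8.1]
gripper_width: 0.0156
gripper_force: 40.0
```

```bash
python3 f.py
```

```text
t 13.83 R 79.31 phi 1.6731 yaw 1.6721 Frad -0.05 Fcw -8.73 w 0.0156
```

Request:
send_rows --increments '[{"delta_pos": [0, 0.7, 0], "roll": 0.009}, {"delta_pos": [0, 0.7, 0], "roll": 0.009}, {"delta_pos": [0, 0.7, 0], "roll": 0.009}, {"delta_pos": [0, 0.7, 0], "roll": 0.009}, {"delta_pos": [0, 0, 0], "roll": 0}, {"delta_pos": [0, 0, 0], "roll": 0}]'

```text
t: 14.33
eef_pos: [0.5526, 0.1003, 0.1394]
eef_rot: [-3.136, 0.0, 1.637]
wrist_force: [-13.4, -2.8, 8.6]
gripper_width: 0.0158
gripper_force: 40.0
```

```bash
python3 f.py
```

```text
t 14.33 R 79.37 phi 1.6472 yaw 1.6367 Frad -1.96 Fcw -13.58 w 0.0158
```

Request:
send_rows --increments '[{"delta_pos": [0, -0.7, 0], "roll": 0}, {"delta_pos": [0, -0.7, 0], "roll": 0}, {"delta_pos": [0, -0.6, 0], "roll": 0}, {"delta_pos": [0, 0, 0], "roll": 0}]'

```text
t: 14.67
eef_pos: [0.552, 0.1002, 0.1397]
eef_rot: [-3.14, 0.0, 1.636]
wrist_force: [-5.3, -0.7, 6.8]
gripper_width: 0.0156
gripper_force: 40.0
```

```bash
python3 f.py
```

```text
t 14.67 R 79.25 phi 1.6557 yaw 1.6364 Frad -0.36 Fcw -5.29 w 0.0156
```

Unloaded to 5 N; now open to about 44 mm and rise.

Request:
send_rows --increments '[{"delta_pos": [0, -0.5, 0], "roll": 0}, {"delta_pos": [0, 0, 0], "roll": 0}, {"delta_pos": [0, 0, 0], "roll": 0}, {"delta_pos": [0, 0, 0], "roll": 0}, {"delta_pos": [0, 0, 0], "roll": 0}, {"delta_pos": [0, 0, 0], "roll": 0}]' --jaw 0.1

```text
t: 15.17
eef_pos: [0.5521, 0.1003, 0.1396]
eef_rot: [-3.141, -0.0, 1.637]
wrist_force: [0.3, -0.4, 0.4]
gripper_width: 0.0484
gripper_force: 0.0
```

Request:
send_rows --increments '[{"delta_pos": [0, 0, -15], "roll": 0}, {"delta_pos": [0, 0, -25], "roll": 0}, {"delta_pos": [0, 0, -30], "roll": 0}, {"delta_pos": [-20, 0, -30], "roll": 0}, {"delta_pos": [-30, 0, 0], "roll": 0}, {"delta_pos": [-30, 0, 0], "roll": 0}, {"delta_pos": [-30, 0, 0], "roll": 0}, {"delta_pos": [-20, 0, 0], "roll": 0}, {"delta_pos": [0, 0, 0], "roll": 0}]'

```text
t: 15.92
eef_pos: [0.5608, -0.0328, 0.2395]
eef_rot: [-3.142, 0.001, 1.633]
wrist_force: [-0.2, -0.3, 0.3]
gripper_width: 0.0489
gripper_force: 0.0
```

Run:
```python
from h import *
im,_=look("wrist",names=("knob_grip","pointer","index_tab","post"))
cv2.imwrite("pics/w6c.png",cv2.resize(im[20:280,120:440,::-1],None,fx=2.3,fy=2.3,interpolation=cv2.INTER_CUBIC))
delta([0,0,0])
```

```text
wrist knob_grip 0.81 [288.7 138.3] [560.5  23.7 142. ]
wrist pointer 0.78 [303.9 178.2] [575.1  -8.8 115. ]
wrist post 0.57 [279.  31.] [548.9 100.4 142. ]
t 16.17 pos [560.6 -28.4 239.8] yaw 1.638 delta [  65.9 -557.5  239.7] roll None F [ 0.1  0.3 -0.5] w 0.04857402767658773
```

View pics/w6c.png

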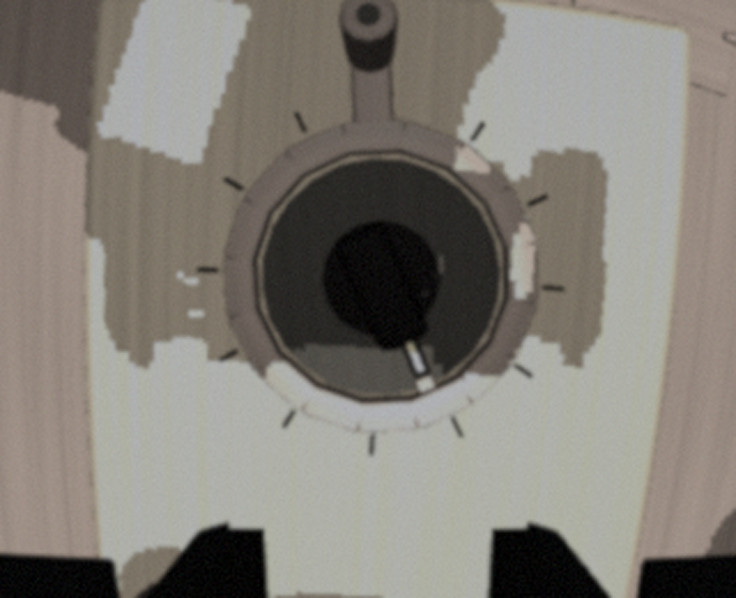

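```bash
python3 -c "
from plant import env
print(env.job_done())"
```

```text
the job is handed in; nothing more can be done
None
```

The job is handed in at about 16 s of the 58 s allowed. The knob's pointer lines up with the index tab, and it was still aligned after tightening. The lock ring was snugged to about 13.6 N at the post and released. The gripper is clear of everything, but I got no verdict back from the judge.

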